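# Tap out the loose bolt and hold its cap open

### The arm

A 6-joint arm with a two-finger parallel gripper is mounted at the origin on a cart in front of the work surface, level with it; the furniture and walls round the work are solid. World frame = base frame: x ahead of the robot, y to its left, z up, the work surface at z = 0. Lengths are in m, angles in rad, forces in N, time in s.
With the tool pointing down it reaches from about 0.3 to 0.875 m from the base axis. Payload 6.4 kg.
Tool frame: the origin (TCP) lies between the finger pads; the fingertips stand ctrl.tip_extent ahead of it and the grasp point (between the pads) is the TCP (ctrl.tip_extent is the distance from the TCP to the fingertips, in m); z points along the fingers, y is the line along which they close (so a half turn about z gives the same grasp; the last joint's range is limited). The gripper opens to 85 mm and grips with 20 to 120 N. Pads are 22 mm wide; open, the fingers measure 114 mm over their backs; the gripper's body (76 mm by 85 mm) begins 54 mm behind the grasp point. The pads swing forward as they close: fully open they stand 13 mm farther back than shut.
Start: joints at [0.944, 0.181, 1.607, -0, 1.354, -0.206], TCP at [0.235, 0.525, 0.25] pointing down, gripper open.
Joint ranges: [-2.99, 2.99], [-0.89, 2.07], [0.3, 2.58], [-1.14, 4.28], [0, 2.63], [-3.12, 3.12]. Speed limits (rad/s): [2.57, 2.57, 3.01, 3.14, 3.14, 3.14].

### API

Orientations are given as a unit quaternion [w, x, y, z].
In Python, from bench import ctrl gives the robot as it stands.
- The arm moves only by the tool send_rows, never from a script. Its arguments are lists of equal length, an entry for each row: "dr": the turn, a rotation vector about the tool's x, y, z in units of 6 degrees (1.0 is 6 degrees), a list of three; "xyz": the shift along the tool's x, y, z in cm, a list of three; "jaw": the opening in per cent of the stroke, from 0 (shut) to 100 (fully open). In form: {"dr": [[wx, wy, wz], ...], "xyz": [[dx, dy, dz], ...], "jaw": [jaw, ...]}. A call has exactly 8 rows; each row is the pose to reach, as a shift and turn from the pose commanded when the call began, along the tool's axes at that moment; what a row does not reach only later rows make up. A row lasts 1/8 s, in which the tool goes at most 62.5 mm and 10.7 degrees, less where a joint would pass 70% of its speed; a pose out of reach is approached as far as the arm can. A call with a gripper value outside its range is refused whole. The fingers move at their own pace and stop on an object; the grip force is fixed at half the most. Time passes only in rows, so rows that repeat a pose let the fingers close, or fill a call up. It gives the time, the measured TCP pose, the force, the opening and the grip force at its end, in the units of the state.
- ctrl.get_obs(): the state, without advancing time (a new reading comes with each control period).
- ctrl.camera(name): name is "scene" or "top" or "wrist"; returns the picture (480x640x3 uint8, red, green, blue); there is no depth.
- ctrl.calibration(name): a dict with "camera_matrix" (3x3 intrinsics, pixels), "D" ([k1, k2, p1, p2, k3] as OpenCV has them; the pictures are not rectified), "world_from_camera" (4x4, takes a point from camera to world coordinates). Camera axes: x right, y up, looking along -z (the intrinsics and any distortion apply to the point x, -y, -z); pixel columns grow to the right and rows downward; lengths in m; the calibration is good to about 2 mm. A picture is of the moment at which its call begins: read the wrist's pose just before it. calibration takes no time and is no camera call; for the wrist camera it gives the pose at the moment of the call.
- ctrl.hand_in(): hands the job in; it is judged then, once.
The state is a dict: "time_s": time; "q": joint angles; "dq": joint speeds; "joint_efforts": joint torques, N m; "eef_pos": TCP position; "eef_rot": TCP orientation; "wrist_force": force on the tool from outside, world axes, zero at the start; "torque": the same for the moment, N m; "opening": opening from 0.0 (shut) to 1.0 (fully open); "grasp_force": force on a finger pad.
Only numpy, scipy, OpenCV 4.12 (cv2) and the standard library are available. Lean on these libraries where they do the work, as an engineer would, in place of code of your own. Each camera call takes 0.05 s, during which the arm holds its last target. There are 200 camera calls.

### The job

One of the three cap-guarded bolts on top of the test stand has worked loose and must be made accessible for retightening. Tap the three bolt heads from above with the fingertips, one after the other from left to right as seen from the robot, to feel which one gives; then lift the hinged cap of the loose bolt by its tongue until it is well open (at least 45 degrees) and finish while still holding it up there, because it falls shut when let go. Do not open the caps of the two tight bolts, and leave the tools and parts on the bench where they lie.

Things in the scene. Friction and masses are not known exactly. Their poses are not given: they have to be found in the camera images.
- stand: Fixed dark steel stand: foot, column and on top a level bar 66 x 226 mm, upper face 183 mm above the bench. Origin on the bench; x points to its back (away from the tongues and roughly from the robot), y along the row of bolts to the left, z up. The bar carries three identical seats 76 mm apart along y, each with a bolt and a hinged cap; just one bolt is loose.
- bolt_a: Steel hex bolt head, 24 mm across, 15 mm high; which letter stands at which place varies. Origin: centre of its top face, 225 mm above the bench, 12 mm above the shut cap's plate; axes as the stand's. Tight: rigid. Loose: looks the same, but a push moves it down from about 1.2 N on, to a hard stop 8 mm down at about 2.4 N; it springs back when let go.
- bolt_b: Steel hex bolt head, 24 mm across, 15 mm high; which letter stands at which place varies. Origin: centre of its top face, 225 mm above the bench, 12 mm above the shut cap's plate; axes as the stand's. Tight: rigid. Loose: looks the same, but a push moves it down from about 1.2 N on, to a hard stop 8 mm down at about 2.4 N; it springs back when let go.
- bolt_c: Steel hex bolt head, 24 mm across, 15 mm high; which letter stands at which place varies. Origin: centre of its top face, 225 mm above the bench, 12 mm above the shut cap's plate; axes as the stand's. Tight: rigid. Loose: looks the same, but a push moves it down from about 1.2 N on, to a hard stop 8 mm down at about 2.4 N; it springs back when let go.
- cap_a: Hinged steel cap of bolt_a, 60-130 g: plate 50 mm wide, 6 mm thick, with a window round the head and a tongue in front. Origin on the hinge axis (its y), 210 mm above the bench, 28 mm behind the bolt. Shut, its axes are the stand's. Plate to x = -54 mm, tongue x = -54 to -93 mm. Opens upward and back to a stop at 77 degrees; falls shut when let go.
- cap_a_tongue (a point): Grip point on the tongue of cap_a: 80 mm from the hinge axis, 52 mm in front of the bolt, 211 mm above the bench when shut, at the tongue's mid-height. Tongue 10 mm wide (y), 14 mm high, ends 13 mm further to the front; nothing within 25 mm beside or below. Can be pinched from above with the jaws closing along y, and may turn between them as it rises.
- cap_b: Hinged steel cap of bolt_b, 60-130 g: plate 50 mm wide, 6 mm thick, with a window round the head and a tongue in front. Origin on the hinge axis (its y), 210 mm above the bench, 28 mm behind the bolt. Shut, its axes are the stand's. Plate to x = -54 mm, tongue x = -54 to -93 mm. Opens upward and back to a stop at 77 degrees; falls shut when let go.
- cap_b_tongue (a point): Grip point on the tongue of cap_b: 80 mm from the hinge axis, 52 mm in front of the bolt, 211 mm above the bench when shut, at the tongue's mid-height. Tongue 10 mm wide (y), 14 mm high, ends 13 mm further to the front; nothing within 25 mm beside or below. Can be pinched from above with the jaws closing along y, and may turn between them as it rises.
- cap_c: Hinged steel cap of bolt_c, 60-130 g: plate 50 mm wide, 6 mm thick, with a window round the head and a tongue in front. Origin on the hinge axis (its y), 210 mm above the bench, 28 mm behind the bolt. Shut, its axes are the stand's. Plate to x = -54 mm, tongue x = -54 to -93 mm. Opens upward and back to a stop at 77 degrees; falls shut when let go.
- cap_c_tongue (a point): Grip point on the tongue of cap_c: 80 mm from the hinge axis, 52 mm in front of the bolt, 211 mm above the bench when shut, at the tongue's mid-height. Tongue 10 mm wide (y), 14 mm high, ends 13 mm further to the front; nothing within 25 mm beside or below. Can be pinched from above with the jaws closing along y, and may turn between them as it rises.
- spanner: Open-ended steel spanner, 26 x 144 x 6 mm, lying on the bench; origin under its middle. To be left alone.
- connector: Beige plastic plug connector without cable, 45 x 48 x 14 mm, lying flat; origin under its centre. To be left alone.
- impeller: Grey open-vaned pump impeller, 122 mm across, 30 mm high, lying flat; origin under its centre. To be left alone.

How it is judged:
By the outcome, as a careful person would: the job done as asked, in the order asked, and still so for the second after the job is handed in, while the arm keeps its last pose, push and grip.
It also fails if it takes over 43 s, if anything falls off the work surface, if the arm or the gripper's body presses on something with over 40 N, if the wrist force passes 120 N, or if a joint passes its speed limit or range.

## Working session

There is one attempt and no reset: what is moved stays moved. The work goes in short steps, Python scripts to look and compute and a tool call to move; the robot and the scene stay as the last step left them, time stands still between calls to the robot, and variables do not carry over. Pictures are saved under pics/ and viewed, at most 10 in all, crops included, and the job is handed in when it is done.

Besides the shell and the picture viewer there is one more tool, called after "Call:" as name(argument=value, ...) on one line, values as JSON. send_rows: Moves the arm, as the interface text tells. Its arguments: {"type":"object","properties":{"dr":{"type":"array","items":{"type":"array","items":{"type":"number"}}},"xyz":{"type":"array","items":{"type":"array","items":{"type":"number"}}},"jaw":{"type":"array","items":{"type":"number"}}},"required":["dr","xyz","jaw"]}

```bash
mkdir -p pics; ls
python3 - <<'E'
from bench import ctrl
import cv2,numpy as np
np.set_printoptions(precision=4,suppress=True)
o=ctrl.get_obs(); print(o['time_s'],o['eef_pos'],o['eef_rot'],o['opening'],o['wrist_force'],ctrl.tip_extent)
for n in("scene","top"):
    cv2.imwrite(f"pics/{n}0.png",ctrl.camera(n)[:,:,::-1]); c=ctrl.calibration(n); print(n,c)
E
```

```text
pics
0.0 [0.2345 0.5244 0.2494] [-0.0003  0.2089  0.9779 -0.0008] 1.0022149336160984 [ 0.6212 -0.4018  0.708 ] 0.019
scene {'camera_matrix': array([[624.1345,   0.    , 326.1758],
       [  0.    , 624.1345, 242.7722],
       [  0.    ,   0.    ,   1.    ]]), 'D': array([-0.1314,  0.    ,  0.    ,  0.    ,  0.    ]), 'world_from_camera': array([[ 0.0139, -0.8195,  0.5729,  1.2879],
       [ 0.9999,  0.009 , -0.0113,  0.0084],
       [ 0.0041,  0.573 ,  0.8196,  1.3369],
       [ 0.    ,  0.    ,  0.    ,  1.    ]])}
top {'camera_matrix': array([[564.7565,   0.    , 323.7132],
       [  0.    , 564.7565, 250.1308],
       [  0.    ,   0.    ,   1.    ]]), 'D': array([-0.0049,  0.    ,  0.    ,  0.    ,  0.    ]), 'world_from_camera': array([[-0.0042,  0.9921, -0.1251,  0.298 ],
       [-1.    , -0.004 ,  0.0016,  0.0253],
       [ 0.001 ,  0.1251,  0.9921,  1.4276],
       [ 0.    ,  0.    ,  0.    ,  1.    ]])}
```

View pics/top0.png

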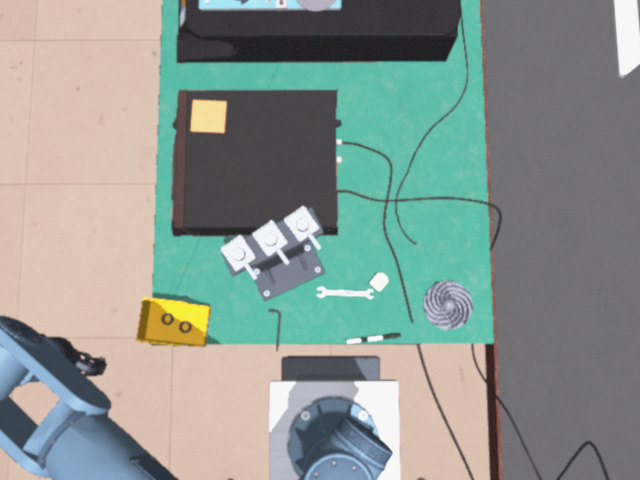

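View pics/scene0.png

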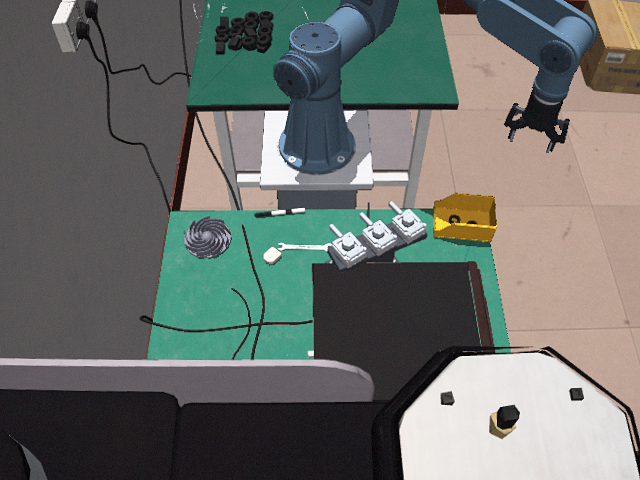

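The top view shows the bolts at about (239,254), (271,240) and (303,225), with the tongues running to the lower right and ending near (257,277), (287,262) and (319,248). I'll take an enlarged crop to get these more precisely.

```bash
cat > h.py <<'E'
from bench import ctrl
import cv2,numpy as np
np.set_printoptions(precision=4,suppress=True)
def ray(c,uv):
    p=cv2.undistortPoints(np.array([[uv]],float),c['camera_matrix'],c['D'])[0,0]
    T=c['world_from_camera']; return T[:3,3],T[:3,:3]@np.array([p[0],-p[1],-1])
def onz(c,uv,z):
    o,d=ray(c,uv); return o+d*(z-o[2])/d[2]
E
python3 - <<'E'
from h import *
im=cv2.imread('pics/top0.png')[195:305,205:345]
cv2.imwrite('pics/crop.png',cv2.resize(im,None,fx=5,fy=5,interpolation=cv2.INTER_CUBIC))
c=ctrl.calibration('top')
for uv in((239,254),(271,240),(303,225)): print(onz(c,uv,.225))
for uv in((257,277),(287,262),(319,248)): print(onz(c,uv,.215))
E
```

```text
[0.4421 0.2051 0.225 ]
[0.4721 0.1367 0.225 ]
[0.5045 0.0679 0.225 ]
[0.3933 0.1671 0.215 ]
[0.4254 0.1027 0.215 ]
[0.4556 0.0335 0.215 ]
```

View pics/crop.png

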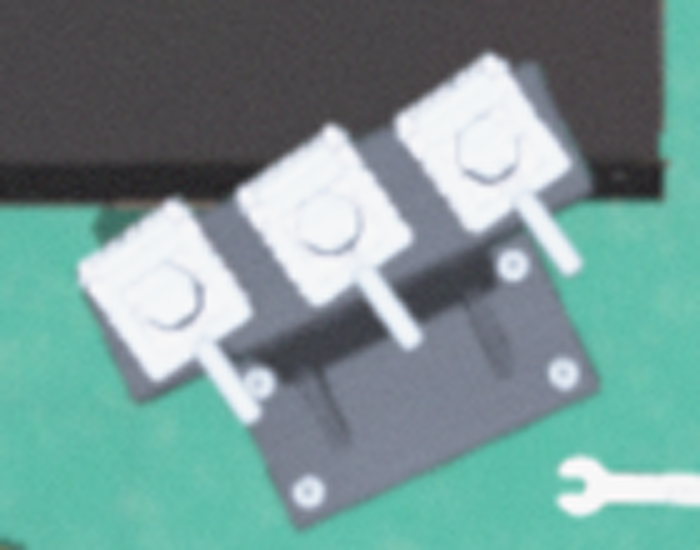

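The bolts come out 75–76 mm apart, which matches the spec. The tongues look turned about 9° relative to the bar, so I'll check that with the wrist camera. Next I'll move above the left bolt, shutting the jaws on the way.

Call:
send_rows(dr=[[0,0,-1],[0,0,-2],[0,0,-3],[0,0,-4.2],[0,0,-5.4],[0,0,-6.6],[0,0,-8],[0,0,-8]], xyz=[[-3,-2,-5],[-8,-5,-10],[-13,-8.5,-11],[-18,-11.7,-11],[-23,-15,-11],[-28,-18.2,-11],[-32,-20.8,-11],[-32,-20.8,-11]], jaw=[0,0,0,0,0,0,0,0])

```text
time_s: 1.1
eef_pos: [0.4433, 0.2015, 0.3597]
eef_rot: [-0.001, -0.205, 0.979, -0.0]
wrist_force: [0.2, 1.6, -0.4]
opening: -0.001
grasp_force: 0.0
```

Run:
```python
from h import *
o=ctrl.get_obs(); print(o['time_s'],o['eef_pos'],o['eef_rot'],o['opening'],o['wrist_force'],o['q'])
c=ctrl.calibration('wrist'); print(c)
cv2.imwrite("pics/w1.png",ctrl.camera('wrist')[:,:,::-1])
```

```text
1.1 [0.4433 0.2015 0.3597] [-0.0005 -0.2048  0.9788 -0.0003] -0.0007357836706922218 [ 0.2365  1.5706 -0.3893] [ 0.1826 -0.0934  1.6732 -0.0006  1.5628 -1.8006]
{'camera_matrix': array([[352.9662,   0.    , 318.4015],
       [  0.    , 352.9662, 237.1796],
       [  0.    ,   0.    ,   1.    ]]), 'D': array([-0.065,  0.   ,  0.   ,  0.   ,  0.   ]), 'world_from_camera': array([[-0.4006, -0.8685, -0.2918,  0.3685],
       [ 0.9162, -0.38  , -0.1269,  0.1683],
       [-0.0007, -0.3182,  0.948 ,  0.4847],
       [ 0.    ,  0.    ,  0.    ,  1.    ]])}
```

View pics/w1.png

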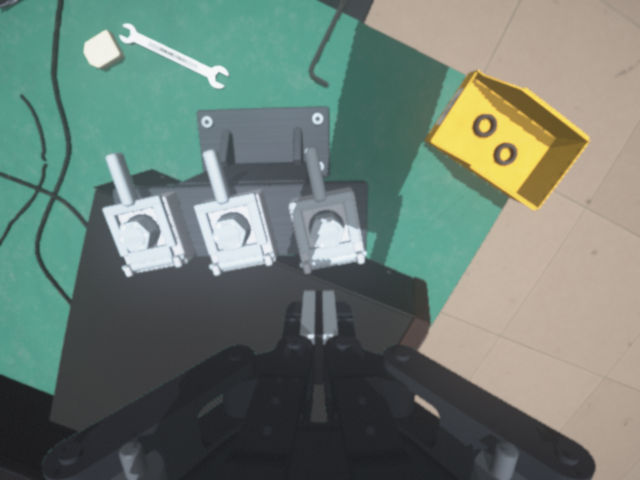

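The wrist view shows, from the robot's left to right, bolts at about (328,231), (232,229) and (138,232). Their tongues end near (311,151), (211,152) and (114,155). The caps are visibly skewed relative to the bar.

```bash
python3 - <<'E'
from h import *
def show(c,B,t0,t1):
    for b,p,q in zip(B,t0,t1):
        b=onz(c,b,.225);p=onz(c,p,.218);q=onz(c,q,.218);d=p-q
        print(b[:2],p[:2],q[:2],'tongue yaw',np.degrees(np.arctan2(d[1],d[0])),'bolt-tip',np.linalg.norm((b-q)[:2]),np.degrees(np.arctan2(*(b-q)[1::-1])))
c=ctrl.calibration('wrist')
show(c,[(328,231),(232,229),(138,232)],[(320,197),(224,196),(127,201)],[(311,151),(211,152),(114,155)])
c=ctrl.calibration('top'); f=lambda L:[(205+x/5-.4,195+y/5-.4) for x,y in L]
show(c,f([(174,296),(329,223),(487,148)]),f([(205,345),(365,273),(524,198)]),f([(252,418),(413,345),(572,270)]))
E
python3 - <<'E'
import cv2
im=cv2.imread('pics/w1.png')[130:290,90:380]
cv2.imwrite('pics/w1c.png',cv2.resize(im,None,fx=2.7,fy=2.7,interpolation=cv2.INTER_CUBIC))
E
```

```text
[0.4399 0.2096] [0.4193 0.1938] [0.3902 0.1738] tongue yaw 34.5505144822636 bolt-tip 0.061217543911300534 35.751076998899286
[0.4681 0.1409] [0.4481 0.1256] [0.4204 0.1057] tongue yaw 35.666172408823265 bolt-tip 0.059327612588479635 36.38719149277882
[0.5003 0.0731] [0.4824 0.0558] [0.4515 0.0374] tongue yaw 30.735137586903967 bolt-tip 0.060519870778068065 36.14222260626035
[0.4425 0.2042] [0.422  0.1916] [0.3905 0.171 ] tongue yaw 33.10782366717397 bolt-tip 0.061699682837526006 32.54148141446678
[0.4739 0.138 ] [0.453  0.1229] [0.4217 0.1021] tongue yaw 33.644738880135556 bolt-tip 0.06334334591538918 34.530767094202034
[0.5063 0.07  ] [0.4855 0.0542] [0.4539 0.0335] tongue yaw 33.278363673633216 bolt-tip 0.06381310175635833 34.87239830785522
```

View pics/w1c.png

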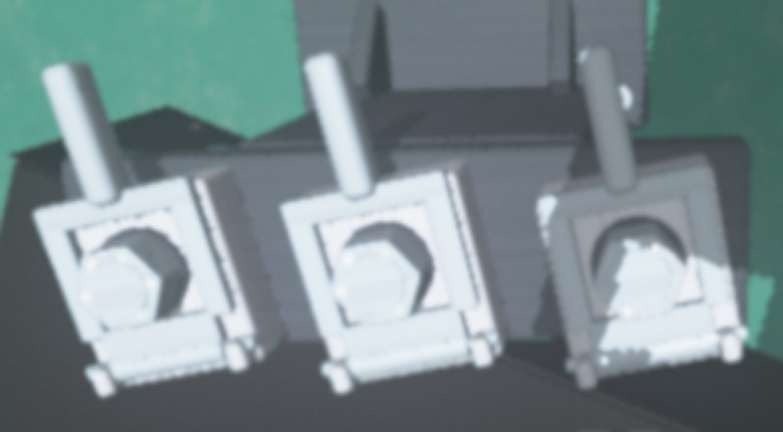

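The caps sit at about 33.5° yaw and the bar at about 24.5°. Taking the mean of both views, the bolts are at L (.441,.207), M (.471,.1395) and R (.503,.0715). I'll tap the left one gently.

Call:
send_rows(dr=[[0,0,0],[0,0,0],[0,0,0],[0,0,0],[0,0,0],[0,0,0],[0,0,0],[0,0,0]], xyz=[[0,0.6,4],[0,0.6,8],[0,0.6,10.8],[0,0.6,11.2],[0,0.6,11.4],[0,0.6,11.6],[0,0.6,11.7],[0,0.6,11.8]], jaw=[0,0,0,0,0,0,0,0])

```text
time_s: 2.15
eef_pos: [0.4401, 0.2099, 0.244]
eef_rot: [0.001, -0.207, 0.978, 0.0]
wrist_force: [-4.9, -0.9, 12.3]
opening: 0.001
grasp_force: 6.3
```

The left bolt is rigid: 12 N with the tip at 0.225. I'll lift and tap the middle one.

Call:
send_rows(dr=[[0,0,0],[0,0,0],[0,0,0],[0,0,0],[0,0,0],[0,0,0],[0,0,0],[0,0,0]], xyz=[[0,0,-2.5],[0,-3.7,-2.5],[0,-7.5,-2.5],[0,-7.5,-0.8],[0,-7.5,-0.5],[0,-7.5,-0.3],[0,-7.5,-0.1],[0,-7.5,0]], jaw=[0,0,0,0,0,0,0,0])

```text
time_s: 3.15
eef_pos: [0.4698, 0.1418, 0.2425]
eef_rot: [0.0, -0.207, 0.978, 0.0]
wrist_force: [-0.8, 0.6, 2.6]
opening: -0.002
grasp_force: 0.7
```

That's only 2.6 N, with the tip tracking the command. I'll push 3 mm further to be sure.

Call:
send_rows(dr=[[0,0,0],[0,0,0],[0,0,0],[0,0,0],[0,0,0],[0,0,0],[0,0,0],[0,0,0]], xyz=[[0,0,0.1],[0,0,0.2],[0,0,0.3],[0,0,0.3],[0,0,0.3],[0,0,0.3],[0,0,0.3],[0,0,0.3]], jaw=[0,0,0,0,0,0,0,0])

```text
time_s: 4.15
eef_pos: [0.4701, 0.1412, 0.2394]
eef_rot: [0.0, -0.207, 0.978, -0.0]
wrist_force: [0.8, 1.7, 2.0]
opening: 0.006
grasp_force: 0.9
```

The middle bolt gives, staying near 2 N as it moves 3 mm down. The task asks for all three taps, so the right one is next.

Call:
send_rows(dr=[[0,0,0],[0,0,0],[0,0,0],[0,0,0],[0,0,0],[0,0,0],[0,0,0],[0,0,0]], xyz=[[0,0,-2.8],[0,-3.7,-2.8],[0,-7.5,-2.8],[0,-7.5,-1.1],[0,-7.5,-0.8],[0,-7.5,-0.6],[0,-7.5,-0.4],[0,-7.5,-0.3]], jaw=[0,0,0,0,0,0,0,0])

```text
time_s: 5.15
eef_pos: [0.5, 0.0734, 0.244]
eef_rot: [0.0, -0.208, 0.978, -0.0]
wrist_force: [-8.5, 0.1, 14.5]
opening: 0.001
grasp_force: 7.4
```

The right bolt is tight, so the middle one is loose. I'll lift, move above the middle tongue, align the yaw and open partway for a close look.

Call:
send_rows(dr=[[0,0,0],[0,0,0],[0,0,-0.5],[0,0,-1],[0,0,-1.6],[0,0,-1.6],[0,0,-1.6],[0,0,-1.6]], xyz=[[0,0,-3],[0,0,-6],[2,2.5,-6],[4,5,-6],[4.9,6.4,-6],[4.9,6.4,-6],[4.9,6.4,-6],[4.9,6.4,-6]], jaw=[0,0,55,55,55,55,55,55])

```text
time_s: 6.15
eef_pos: [0.4301, 0.111, 0.3023]
eef_rot: [-0.0, -0.288, 0.958, -0.0]
wrist_force: [-0.0, 0.4, 0.5]
opening: 0.548
grasp_force: 0.0
```

Run:
```python
from h import *
o=ctrl.get_obs(); print(o['time_s'],o['eef_pos'],o['eef_rot'],o['opening'],o['wrist_force'],o['q'])
cv2.imwrite("pics/w2.png",ctrl.camera('wrist')[:,:,::-1])
c=ctrl.calibration('wrist');T=np.linalg.inv(c['world_from_camera'])
```

```text
6.15 [0.4301 0.111  0.3023] [-0.     -0.2876  0.9577 -0.0001] 0.5477740409850015 [-0.0055  0.4013  0.4736] [-0.0157 -0.1678  1.8522 -0.0001  1.4572 -2.17  ]
```

View pics/w2.png

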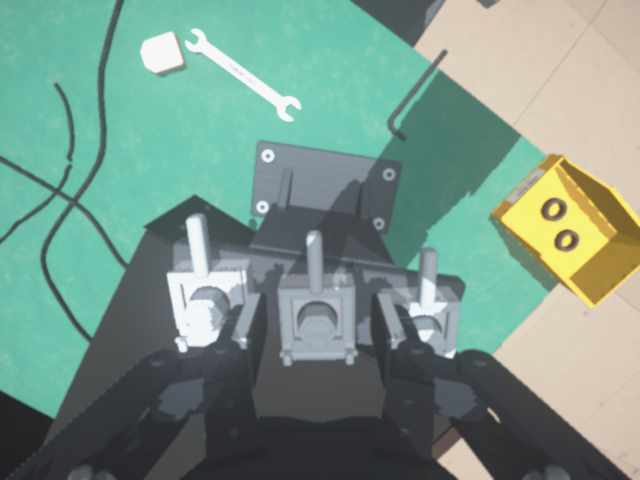

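The middle tongue now runs vertically in the image, from (316,274) to its end at (315,233), with the bolt head at (317,322). The fingers are well clear of the neighbouring tongues.

Run:
```python
from h import *
from scipy.spatial.transform import Rotation as R
o=ctrl.get_obs();p=o['eef_pos'];w,x,y,z=o['eef_rot'];M=R.from_quat([x,y,z,w]).as_matrix()
c=ctrl.calibration('wrist')
for n,uv,h in(('end',(315,233),.218),('root',(316,274),.218),('bolt',(317,322),.225)):
    P=onz(c,uv,h);print(n,P,'tool cm',(M.T@(P-p))*100)
```

```text
end [0.4195 0.1008 0.218 ] tool cm [ 1.4352 -0.2653  8.4212]
root [0.4425 0.1167 0.218 ] tool cm [-1.3584 -0.21    8.4206]
bolt [0.4685 0.1346 0.225 ] tool cm [-4.5116 -0.1474  7.72  ]
```

Call:
send_rows(dr=[[0,0,0],[0,0,0],[0,0,0],[0,0,0],[0,0,0],[0,0,0],[0,0,0],[0,0,0]], xyz=[[0.3,-0.2,2],[0.3,-0.2,4],[0.3,-0.2,6],[0.3,-0.2,8],[0.3,-0.2,9],[0.3,-0.2,9.1],[0.3,-0.2,9.1],[0.3,-0.2,9.1]], jaw=[55,55,55,55,55,55,55,55])

```text
time_s: 7.2
eef_pos: [0.4287, 0.108, 0.2121]
eef_rot: [0.001, -0.288, 0.958, -0.0]
wrist_force: [0.3, -0.1, -0.7]
opening: 0.553
grasp_force: 0.0
```

Call:
send_rows(dr=[[0,0,0],[0,0,0],[0,0,0],[0,0,0],[0,0,0],[0,0,0],[0,0,0],[0,0,0]], xyz=[[0,0,0],[0,0,0],[0,0,0],[0,0,0],[0,0,0],[0,0,0],[0,0,0],[0,0,0]], jaw=[30,0,0,0,0,0,0,0])

```text
time_s: 8.2
eef_pos: [0.4288, 0.1073, 0.2117]
eef_rot: [0.0, -0.288, 0.958, -0.001]
wrist_force: [2.3, -4.0, 1.2]
opening: 0.102
grasp_force: 58.9
```

The tongue is gripped at 59 N with the opening at about 9 mm. Now I'll lift along the hinge arc (r = 80 mm) to 30°, tilting the tool slightly with the cap.

Call:
send_rows(dr=[[0,0.25,0],[0,0.5,0],[0,0.8,0],[0,1.1,0],[0,1.3,0],[0,1.6,0],[0,1.9,0],[0,2,0]], xyz=[[-0.02,0,-0.56],[-0.08,0,-1.11],[-0.17,0,-1.66],[-0.31,0,-2.2],[-0.48,0,-2.74],[-0.69,0,-3.25],[-0.94,0,-3.76],[-1.07,0,-4.0]], jaw=[0,0,0,0,0,0,0,0])

```text
time_s: 9.2
eef_pos: [0.437, 0.113, 0.2503]
eef_rot: [-0.102, -0.287, 0.952, -0.031]
wrist_force: [3.4, -6.1, -7.7]
opening: 0.105
grasp_force: 58.3
```

Call:
send_rows(dr=[[0,0.25,0],[0,0.5,0],[0,0.8,0],[0,1.1,0],[0,1.3,0],[0,1.6,0],[0,1.9,0],[0,2,0]], xyz=[[-0.2,0,-0.52],[-0.42,0,-1.04],[-0.68,0,-1.52],[-0.98,0,-2.0],[-1.31,0,-2.46],[-1.67,0,-2.88],[-2.05,0,-3.28],[-2.46,0,-3.65]], jaw=[0,0,0,0,0,0,0,0])

```text
time_s: 10.2
eef_pos: [0.4622, 0.1306, 0.2807]
eef_rot: [-0.202, -0.282, 0.936, -0.06]
wrist_force: [-2.0, -4.7, -4.2]
opening: 0.103
grasp_force: 58.4
```

Run:
```python
from h import *
a=ctrl.camera('scene')[190:290,270:470,::-1];b=ctrl.camera('wrist')[:,:,::-1]
cv2.imwrite("pics/f.png",np.vstack([cv2.resize(a,(560,280),interpolation=cv2.INTER_CUBIC),cv2.resize(b[130:430],(560,262))]))
o=ctrl.get_obs(); print(o['time_s'],o['eef_pos'],o['opening'],o['grasp_force'],o['wrist_force'])
```

```text
10.3 [0.4626 0.1308 0.2808] 0.09902062910858439 58.64704370498657 [-3.0869 -5.4457 -2.827 ]
```

View pics/f.png

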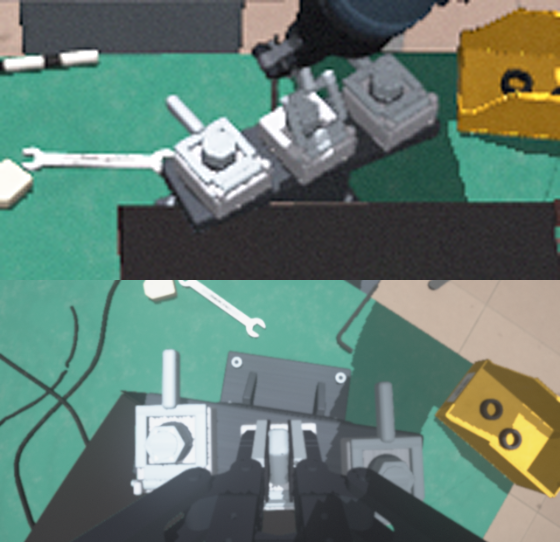

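The wrist view shows the middle cap raised, with its tongue between the pads at about (278,455). Both neighbouring caps are still shut. The 69 mm rise on the 80 mm radius gives about 60°, at low force, so I'll hand in while holding it.

```bash
python3 -c "
from bench import ctrl
print(ctrl.hand_in())"
```

```text
the job is handed in; nothing more can be done
None
```

I tapped the bolts left, middle, right and found the middle one loose; its cap is lifted to about 60° and still held there, the other two caps stayed shut, and the job was handed in at about 10.3 s (no verdict was returned).

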